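# Hold the amber cell in the viewer's light

### The arm

A 6-joint arm with a two-finger parallel gripper is mounted at the origin on the work surface. World frame = base frame: x ahead of the robot, y to its left, z up, the work surface at z = 0. Lengths are in mm, angles in rad, forces in N, time in s.
With the tool pointing down it reaches from about 275 to 1000 mm from the base axis. Payload 8.4 kg.
Tool frame: the origin (TCP) lies on the centre line of the jaws, within the pads' length; the fingertips stand r.tip_reach ahead of it and the grasp point (between the pads) lies 11 mm behind it (r.tip_reach is the distance from the TCP to the fingertips, in mm); z points along the fingers, y is the line along which they close (so a half turn about z gives the same grasp; the last joint's range is limited). The gripper opens to 85 mm and grips with 20 to 120 N. Pads are 22 mm wide; open, the fingers measure 114 mm over their backs; the gripper's body (76 mm by 85 mm) begins 54 mm behind the grasp point. The pads swing forward as they close: fully open they stand 13 mm farther back than shut.
Start: joints at [-1.257, 0.353, 1.633, -0, 1.155, -0.002], TCP at [194.109, -594.095, 201.081] pointing down, gripper open.
Joint ranges: [-2.63, 2.63], [-0.92, 2.1], [0.06, 2.66], [-1.3, 4.44], [0, 2.69], [-3.02, 3.02]. Speed limits (rad/s): [2.22, 2.22, 2.79, 3.14, 3.14, 3.14].

### API

Orientations are given as [roll, pitch, yaw] about the fixed x, y, z axes, in that order (R = Rz(yaw) Ry(pitch) Rx(roll)).
In Python, from rig import r gives the robot as it stands.
- The arm moves only by the tool carry_out, never from a script. Its argument "targets" is a list of rows, each an object with "dp": the shift along the tool's x, y, z in mm, a list of three; "yaw": the turn about the tool's z in degrees. A call has 1 to 12 rows; each row is the pose to reach, as a shift and turn from the pose commanded when the call began, along the tool's axes at that moment; what a row does not reach only later rows make up. A row lasts 1/8 s, in which the tool goes at most 62.5 mm and 10.7 degrees, less where a joint would pass 70% of its speed; a pose out of reach is approached as far as the arm can. A call with a gripper value outside its range is refused whole. "fingers" is the opening, from -1 (shut) to 1 (fully open), so that 0 is half open, set as the call begins (left out, the last holds). The fingers move at their own pace and stop on an object; "grip_force" is the grip in N (left out, the last holds). Time passes only in rows, so rows that repeat a pose let the fingers close. It gives the time, the measured TCP pose, the force, the opening and the grip force at its end, in the units of the state.
- r.sense(): the state, without advancing time (a new reading comes with each control period).
- r.grab_frame(name): name is "side" or "top" or "wrist"; returns the picture (384x512x3 uint8, red, green, blue); there is no depth.
- r.get_calibration(name): a dict with "fx", "fy", "cx", "cy" (pixels), "rvec" (rotation vector, rad) and "tvec" (3), from world to camera coordinates, as OpenCV has them. Camera axes: x right, y down, z forward; pixel columns grow to the right and rows downward; lengths in mm; the calibration is good to about 2 mm. A picture is of the moment at which its call begins: read the wrist's pose just before it. get_calibration takes no time and is no camera call; for the wrist camera it gives the pose at the moment of the call.
- r.sign_off(): hands the job in; it is judged then, once.
The state is a dict: "clock": time; "qpos": joint angles; "qvel": joint speeds; "joint_efforts": joint torques, N m; "eef_pos": TCP position; "tcp_rot": TCP orientation; "contact_force": force on the tool from outside, world axes, zero at the start; "wrist_torque": the same for the moment, N m; "opening": opening from 0.0 (shut) to 1.0 (fully open); "grasp_force": force on a finger pad.
Only numpy, scipy, OpenCV 4.12 (cv2) and the standard library are available. Lean on these libraries where they do the work, as an engineer would, in place of code of your own. Each camera call takes 0.05 s, during which the arm holds its last target. There are 200 camera calls.

### The job

Switch on the light viewer's timed lamp: pull its sprung pull-switch right out to the stop and let it spring back fully home. Then pick up the sealed glass amber cell by its two frosted edges only, never touching the clear glass, and hold it upright and still in the light path, centred on the light and midway between lamp and lens, with its broad clear windows facing lamp and lens squarely and not touching the viewer. Finish while still holding it there, and leave the jar, spool, white bottle and screwdriver where they are.

Things in the scene. Friction and masses are not known exactly. Their poses are not given: they have to be found in the camera images.
- viewer: Fixed light viewer (mm). Origin: centre of its underside, on the bench. Base 130 (x) x 270 (y) x 12. Grey lamp housing 90 (x) x 70 (y) at y +53 to +123, top at 120, round pale lamp window on its -y face. Black-rimmed lens, 56 across, on a post at y -53 to -67, top at 113. Light runs level along y over x = 0, 85 above the bench; free gap 106.
- viewer_focus (a point): Point in the middle of the light path: on the light's axis (85 mm above the bench) and midway between lamp housing and lens. Axes as viewer.
- pull_grip (a point): Centre of the pull-switch's black paddle, 95 mm above the bench, in front (-x of the viewer) of the lamp housing. Paddle 16 (x) x 14 (y) x 28 high, flat upright cheeks at +-y, on a stem 8 thick; its centre is 30 from the housing face when home. Pulls straight out along -x of the viewer. Axes as viewer; moves with the paddle.
- pull (a joint): Travel of the pull-switch in m: 0 home, 0.025 pulled out to its stop. A spring draws it home: about 4 N at home, 9 N at the stop; it springs back when let go.
- cell: Loose sealed glass cell with a lump of amber inside, about 0.1 kg, standing on the bench; origin at the centre of its underside. 20 (x) x 40 (y) x 60 mm high. The narrow side faces at +-y (20 wide, 40 apart, whitish) are frosted, each a 4 mm thick strip: the only faces the fingers may touch. The broad faces at +-x are clear windows.
- cell_clear: The clear part of the cell, between the frosted strips: 20 (x) x 32 (y) x 60 high, including both broad windows, top and bottom. Same origin and axes as cell. The fingers must not touch it.
- cell_mid (a point): Centre of the cell, 30 above its underside. Axes as cell.
- jar: Small glass jar with steel lid, 44 across, 55 high; origin at the centre of its underside. Leave alone.
- spool: Copper-wire spool, 42 across, 36 high; origin at the centre of its underside. Leave alone.
- pot: White plastic bottle, 48 across, 85 high; origin at the centre of its underside. Leave alone.
- driver: Screwdriver lying on the bench, about 0.2 m long; leave alone.

How it is judged:
By the outcome, as a careful person would: the job done as asked, in the order asked, and still so for the second after the job is handed in, while the arm keeps its last pose, push and grip.
It also fails if it takes over 58 s, if anything falls off the work surface, if the arm or the gripper's body presses on something with over 40 N, if the wrist force passes 120 N, or if a joint passes its speed limit or range.

## Working session

There is one attempt and no reset: what is moved stays moved. The work goes in short steps, Python scripts to look and compute and a tool call to move; the robot and the scene stay as the last step left them, time stands still between calls to the robot, and variables do not carry over. Pictures are saved under pics/ and viewed, at most 10 in all, crops included, and the job is handed in when it is done.

Besides the shell and the picture viewer there is one more tool, called by a JSON object that holds its "op" and its "data". carry_out: Moves the arm, as the interface text tells. Its arguments: {"type":"object","properties":{"targets":{"type":"array","items":{"type":"object","properties":{"dp":{"type":"array","items":{"type":"number"}},"yaw":{"type":"number"}}}},"fingers":{"type":"number"},"grip_force":{"type":"number"}},"required":["targets"]}

```bash
mkdir -p pics; ls; cat > h.py <<'E'
import numpy as np, cv2
from rig import r
def save(n,f):
    im=r.grab_frame(n); cv2.imwrite('pics/'+f,im[:,:,::-1]); return im
def ray(c,px):
    R=cv2.Rodrigues(np.array(c['rvec'],float))[0]; t=np.array(c['tvec'],float)
    d=R.T@np.array([(px[0]-c['cx'])/c['fx'],(px[1]-c['cy'])/c['fy'],1]); return -R.T@t,d
def onz(c,px,z):
    o,d=ray(c,px); return o+d*(z-o[2])/d[2]
def proj(c,P):
    K=np.array([[c['fx'],0,c['cx']],[0,c['fy'],c['cy']],[0,0,1.]])
    return cv2.projectPoints(np.array(P,float).reshape(-1,3),np.array(c['rvec'],float),np.array(c['tvec'],float),K,None)[0].reshape(-1,2)
E
python3 - <<'E'
from h import *
s=r.sense();print(s, r.tip_reach)
ims=[]
for n in ['top','side','wrist']:
    c=r.get_calibration(n); print(n,c, ray(c,(256,192)));ims.append(save(n,n+'0.png'))
E
```

```text
pics
{'clock': 0.0, 'qpos': array([-1.25737831e+00,  3.53644260e-01,  1.63417100e+00, -3.44560717e-06,
        1.15518888e+00, -2.41208083e-03]), 'qvel': array([-0.0009142 ,  0.00172386, -0.00064826, -0.00158334, -0.00064654,
       -0.00045473]), 'joint_efforts': array([-7.87403078e-04, -6.05256701e+01, -3.42058110e+01,  9.77515924e-05,
        9.65032697e-03, -2.02309320e-05]), 'eef_pos': array([ 193.95473058, -593.57890756,  200.34836472]), 'tcp_rot': array([-3.14018117e+00, -2.54292233e-07,  3.15831487e-01]), 'contact_force': array([-0.38576962,  0.20502481,  1.56431159]), 'wrist_torque': array([ 0.00199795, -0.0138433 , -0.01630995]), 'grasp_force': 0.0, 'opening': 1.0051741705878707} 8.0
top {'fx': 422.2874039044494, 'fy': 422.2874039044494, 'cx': 246.59487663811822, 'cy': 192.99012102848644, 'rvec': array([ 2.16626034, -2.13759676,  0.1087698 ]), 'tvec': array([  39.71292352,  599.62051035, 1396.75546512])} (array([ 429.7112139 ,   21.38056145, 1458.40284088]), array([ 0.12083249, -0.00387034, -0.99291795]))
side {'fx': 401.0891692953385, 'fy': 401.0891692953385, 'cx': 253.44641132392496, 'cy': 182.38753858144415, 'rvec': array([ 0.41433685, -2.82656776,  1.08744086]), 'tvec': array([569.37200904, 170.34380005, 998.34821   ])} (array([409.58282137, 682.77389824, 846.14559009]), array([ 0.16324958, -0.63000842, -0.75964061]))
wrist {'fx': 276.47642326755647, 'fy': 276.47642326755647, 'cx': 254.05619285745388, 'cy': 190.73390134887563, 'rvec': array([-2.35493356,  1.71049065,  0.23651415]), 'tvec': array([-625.61579469,  -35.74458887,  377.79347281])} (array([ 258.0745037 , -574.09999995,  373.10514188]), array([-0.25969235, -0.09142718, -0.96139032]))
```

View pics/top0.png

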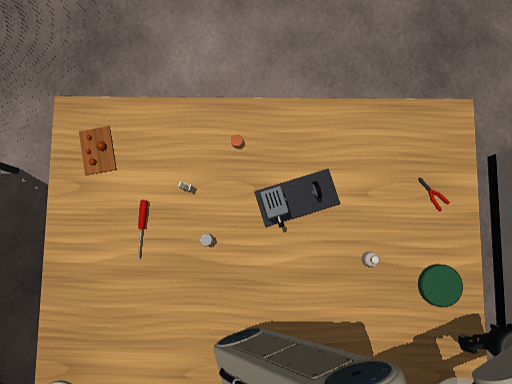

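View pics/side0.png

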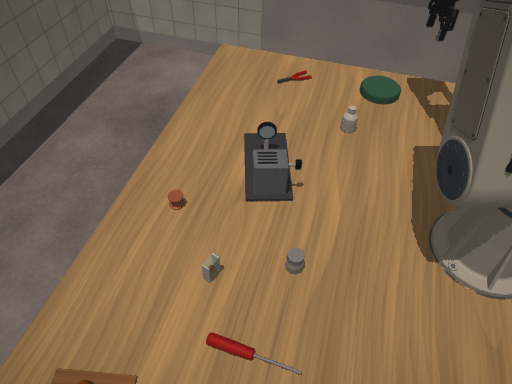

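The top view shows the viewer around (297,197) with the paddle at (281,226), the cell at (187,187), the jar at (207,240), the spool at (237,141), the bottle at (371,259) and the driver at (142,228). The side view shows the cell at (211,268) and the paddle at (298,164).

```bash
python3 - <<'E'
from h import *
t=cv2.imread('pics/top0.png');s=cv2.imread('pics/side0.png')
c=r.get_calibration('top')
hsv=cv2.cvtColor(t,cv2.COLOR_BGR2HSV)
m=((hsv[...,1]<90)&(hsv[...,2]<130)).astype(np.uint8)
m[:160]=0;m[235:]=0;m[:,:245]=0;m[:,350:]=0
m=cv2.morphologyEx(m,cv2.MORPH_CLOSE,np.ones((9,9)))
mo=cv2.morphologyEx(m,cv2.MORPH_OPEN,np.ones((9,9)))
cs=max(cv2.findContours(mo,0,1)[0],key=cv2.contourArea)
b=cv2.boxPoints(cv2.minAreaRect(cs));print(b)
W=np.array([onz(c,p,12)[:2] for p in b]);print(W.round(1),[np.linalg.norm(W[i]-W[i-1]).round(1) for i in range(4)],W.mean(0))
a=cv2.resize(t[168:206,162:214],None,fx=7,fy=7,interpolation=cv2.INTER_CUBIC)
d=cv2.resize(s[248:286,186:238],None,fx=7,fy=7,interpolation=cv2.INTER_CUBIC)
e=cv2.resize(t[162:236,250:346],None,fx=4,fy=4,interpolation=cv2.INTER_CUBIC)
f=cv2.resize(s[115:209,235:311],None,fx=4,fy=4,interpolation=cv2.INTER_CUBIC)[:300]
top=np.hstack([a,d]);bot=np.hstack([e,cv2.resize(f,(344,300*344//304))[:296]])
print(top.shape,bot.shape)
cv2.imwrite('pics/comp.png',np.vstack([top,np.pad(bot,((0,0),(0,0),(0,0)))]) if top.shape[1]==bot.shape[1] else np.vstack([top,cv2.resize(bot,(top.shape[1],296))]))
E
```

```text
[[253.80005 191.40002]
 [327.60004 166.80002]
 [340.60004 205.80002]
 [266.80005 230.40002]]
[[ 607.7   23.4]
 [ 696.7 -231.2]
 [ 561.7 -274.4]
 [ 474.2  -22.6]] [np.float64(141.2), np.float64(269.7), np.float64(141.8), np.float64(266.6)] [ 585.08855027 -126.22990029]
(266, 728, 3) (296, 728, 3)
```

View pics/comp.png

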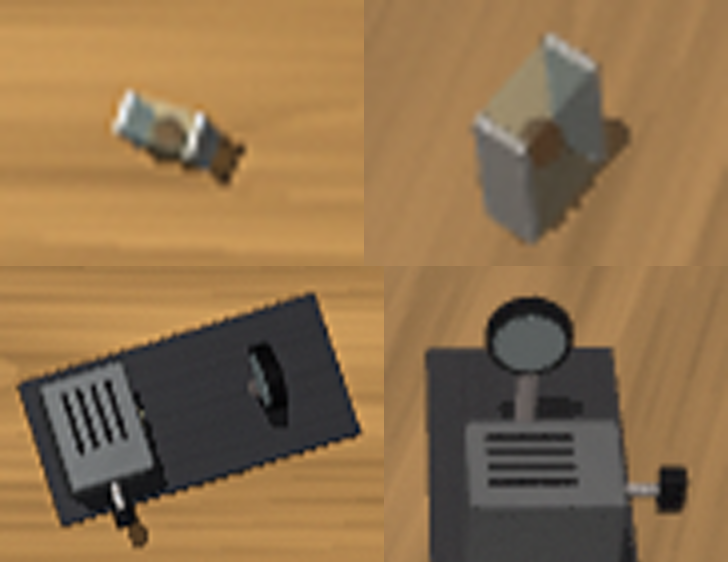

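The crops show the cell's frosted strips clearly. In the side view the top corners are near (212.3,253.1), (219.4,257.7), (201.7,264.4) and (208.9,267.7). The base corners in the top view are (255,191), (329,169), (339.5,203) and (265.5,227).

```bash
python3 - <<'E'
from h import *
c=r.get_calibration('top');s=r.get_calibration('side')
W=np.array([onz(c,p,12)[:2] for p in [(255,191.2),(328.7,168.7),(339.5,203.2),(265.5,227)]])
print(W.round(1),[np.linalg.norm(W[i]-W[i-1]).round(1) for i in range(4)],W.mean(0))
v=(W[0]+W[3]-W[1]-W[2]);print('yaw',np.degrees(np.arctan2(-v[0],v[1])))
u=W[0]+W[1]-W[2]-W[3];print('yaw2',np.degrees(np.arctan2(u[1],u[0])))
T=np.array([onz(s,(186+x/7,248+y/7),60)[:2] for x,y in [(184,36),(234,68),(160,138),(110,115)]])
print('side',T.round(1),T.mean(0),[np.linalg.norm(T[i]-T[i-1]).round(1) for i in range(4)])
v=T[0]+T[1]-T[2]-T[3];print(np.degrees(np.arctan2(v[1],v[0])))
print('bot',onz(s,(186+166/7,248+242/7),0))
T=np.array([onz(c,(162+x/7,168+y/7),60)[:2] for x,y in [(130,92),(205,113),(187,155),(113,132)]])
print('top',T.round(1),T.mean(0))
v=T[0]+T[3]-T[1]-T[2];print(np.degrees(np.arctan2(v[1],v[0])))
def both(a,b):
    o,d=ray(c,a);p,e=ray(s,b);A=np.c_[d,-e];k=np.linalg.lstsq(A,p-o,rcond=None)[0];return (o+d*k[0]+p+e*k[1])/2,np.linalg.norm(o+d*k[0]-p-e*k[1])
print('paddle',both((250+125/4,162+(512-266)/4),(298.5,164.5)))
for n,p in [('jar',(207,240)),('spool',(237,141))]: print(n,onz(c,p,50))
E
```

```text
[[ 608.5   19.2]
 [ 690.1 -234.9]
 [ 570.6 -270.8]
 [ 485.7  -18.1]] [np.float64(128.3), np.float64(266.9), np.float64(124.8), np.float64(266.6)] [ 588.71782884 -126.15151987]
yaw 18.17851453122376
yaw2 16.80962173328095
side [[622.9 235.6]
 [603.4 242.2]
 [617.2 272.9]
 [635.3 269.8]] [619.69945609 255.12887704] [np.float64(36.3), np.float64(20.6), np.float64(33.7), np.float64(18.3)]
-111.95238993652902
bot [6.17552519e+02 2.77433036e+02 1.13686838e-13]
top [[633.5 269.4]
 [623.8 233. ]
 [603.4 241.1]
 [614.  276.9]] [618.66522294 255.09980365]
74.22699683816549
paddle (array([492.6160618 , -66.64981769,  92.99388908]), np.float64(3.892389420978942))
jar [438.56342685 176.66794343  50.        ]
spool [775.52528371  82.72038932  50.        ]
```

{"op": "carry_out", "data": {"targets": [{"dp": [20,-18,0]},{"dp": [60,-55,0]},{"dp": [105,-96,0]},{"dp": [150,-137,0]},{"dp": [195,-178,0]},{"dp": [240,-220,0]},{"dp": [285,-261,0]},{"dp": [330,-302,0]},{"dp": [375,-343,0]},{"dp": [415,-380,0]},{"dp": [440,-403,0]},{"dp": [446,-409,0]}], "fingers": 1, "grip_force": 60}}

```text
schema error: expected keys dp, yaw
```

```bash
python3 - <<'E'
from h import *
s=r.sense();print(s['clock'],s['eef_pos'],s['tcp_rot'],s['contact_force'],s['qpos'])
c=r.get_calibration('wrist');save('wrist','w1.png');save('top','t1.png')
print(proj(c,[[491,-66,95],[491,-66,109]]))
E
```

```text
0.15 [ 193.98905147 -593.7200235   200.52803072] [-3.14053887e+00 -7.61045652e-07  3.15799095e-01] [-0.05743969 -0.97533814 -0.23691432] [-1.25739653e+00  3.53497859e-01  1.63396476e+00 -1.93175216e-06
  1.15518382e+00 -2.39851321e-03]
[[-433.44531524 -544.72604238]
 [-494.4593533  -603.08784542]]
```

View pics/w1.png

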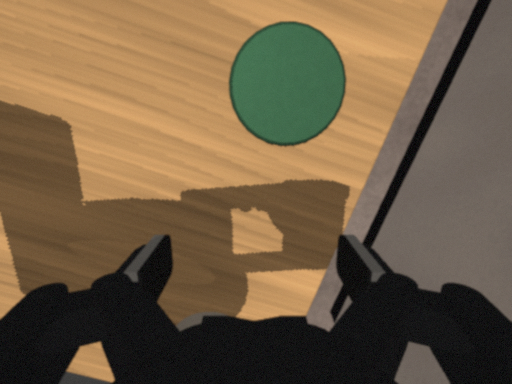

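The move was refused because the rows had no yaw key. The picture only shows the green disc at (288,83) at the start pose. I'll redo the move.

{"op": "carry_out", "data": {"targets": [{"dp": [20,-18,0],"yaw": 0},{"dp": [60,-55,0],"yaw": 0},{"dp": [105,-96,0],"yaw": 0},{"dp": [150,-137,0],"yaw": 0},{"dp": [195,-178,0],"yaw": 0},{"dp": [240,-220,0],"yaw": 0},{"dp": [285,-261,0],"yaw": 0},{"dp": [330,-302,0],"yaw": 0},{"dp": [375,-343,0],"yaw": 0},{"dp": [415,-380,0],"yaw": 0},{"dp": [440,-403,0],"yaw": 0},{"dp": [446,-409,0],"yaw": 0}], "fingers": 1, "grip_force": 60}}

```text
clock: 1.75
eef_pos: [491.7, -65.2, 201.0]
tcp_rot: [-3.142, -0.0, 0.318]
contact_force: [-0.0, -0.9, -0.4]
opening: 1.004
grasp_force: 0.0
```

```bash
python3 - <<'E'
from h import *
c=r.get_calibration('wrist');save('wrist','w2.png');save('top','t2.png')
print(proj(c,[[491,-66,95],[491,-66,109]]))
E
```

```text
[[253.35901238 180.99308487]
 [253.33582862 184.34797412]]
```

View pics/w2.png

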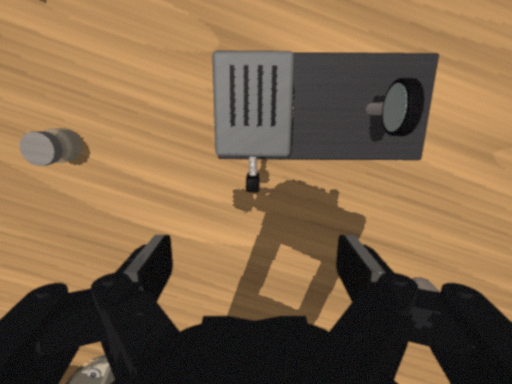

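The wrist view shows the paddle top at about (252.5,180), matching the prediction. The housing top corners are near (214,51), (292,52), (291,158) and (217,157), and the base's right edge runs from (438,54) to (421,160).

```bash
python3 - <<'E'
from h import *
c=r.get_calibration('wrist');im=cv2.imread('pics/w2.png')
g=cv2.cvtColor(im,6).astype(float)
h=cv2.cvtColor(im,40)
# base far/near edges by saturation (wood vs grey), subpixel per column
sat=h[...,1].astype(float)
def edge(col,a,b,up):
    p=sat[a:b,col]; i=np.where((p[:-1]>75)!=(p[1:]>75))[0]; i=i[0] if up else i[-1]
    return a+i+(p[i]-75)/(p[i]-p[i+1])
far=np.array([onz(c,(x,edge(x,35,75,1)),12)[:2] for x in range(305,430,5)])
near=np.array([onz(c,(x,edge(x,140,172,0)),12)[:2] for x in range(305,410,5)])
for e in (far,near):
    vx,vy,x0,y0=cv2.fitLine(e.astype(np.float32),2,0,.01,.01).ravel(); print(np.degrees(np.arctan2(vx,-vy)),vx,vy,x0,y0)
n=np.array([np.cos(.316),np.sin(.316)]);print((far@n).mean(),(near@n).mean(), n@[588.7,-126.2])
rt=[]
for y in range(65,150,5):
    p=sat[y,400:450];i=np.where((p[:-1]<75)&(p[1:]>=75))[0][-1];rt.append(onz(c,(400+i+.5,y),12)[:2])
rt=np.array(rt);t=np.array([-n[1],n[0]]);print('right',(rt@t).mean(),rt@t, 'expect',t@[588.7,-126.2]-135)
ht=np.array([onz(c,p,120)[:2] for p in [(214,51),(292,52),(291,157)]]);print('housing n,t',ht@n,ht@t)
m=(g<40).astype(np.uint8);m[:150]=0;m[200:]=0;m[:,:235]=0;m[:,270:]=0
k,l,st,ce=cv2.connectedComponentsWithStats(m);print(st[1:],ce[1:])
p=onz(c,(252.8,180),95)[:2];print('paddle',p,p@n,p@t)
E
```

```text
17.770515 0.30520532 -0.95228654 661.4646 -151.35345
17.899647 0.30735078 -0.95159626 541.1199 -191.3338
581.6772228148978 454.8666798062025 520.3323498710726
right -436.2869254451475 [-437.03224064 -436.81786315 -436.60153129 -436.38321819 -436.16289652
 -435.94053844 -435.71611557 -436.73467392 -436.51186856 -436.28696503
 -436.05993355 -435.83074379 -435.59936481 -436.64669355 -436.41701696
 -436.18511462 -435.950954  ] expect -437.8999433437514
housing n,t [562.6879209  561.92261081 473.86247474] [-183.67080608 -248.76121272 -251.09517624]
[[261 157   1   1   1]
 [263 157   1   1   1]
 [247 175  12  17 180]] [[261.         157.        ]
 [263.         157.        ]
 [252.47222222 183.57222222]]
paddle [491.05765317 -66.45559976] 446.09125245154945 -215.76969194869483
```

{"op": "carry_out", "data": {"targets": [{"dp": [-1,1,12],"yaw": 0},{"dp": [-2,1,35],"yaw": 0},{"dp": [-2,1,60],"yaw": 0},{"dp": [-2,1,85],"yaw": 0},{"dp": [-2,1,105],"yaw": 0},{"dp": [-2,1,115],"yaw": 0},{"dp": [-2,1,117],"yaw": 0},{"dp": [-2,1,117],"yaw": 0}]}}

```text
clock: 2.85
eef_pos: [489.6, -68.7, 84.4]
tcp_rot: [3.141, -0.0, 0.315]
contact_force: [0.7, 0.4, -1.0]
opening: 1.001
grasp_force: 0.0
```

{"op": "carry_out", "data": {"targets": [{"dp": [0,0,0],"yaw": 0},{"dp": [0,0,0],"yaw": 0},{"dp": [0,0,0],"yaw": 0},{"dp": [0,0,0],"yaw": 0},{"dp": [0,0,0],"yaw": 0},{"dp": [0,0,0],"yaw": 0},{"dp": [0,0,0],"yaw": 0},{"dp": [0,0,0],"yaw": 0}], "fingers": -1, "grip_force": 60}}

```text
clock: 3.85
eef_pos: [489.4, -68.4, 84.1]
tcp_rot: [3.142, 0.0, 0.316]
contact_force: [0.5, -0.1, 0.2]
opening: 0.0
grasp_force: 0.0
```

```bash
python3 - <<'E'
from h import *
a=save('wrist','w3.png');b=save('side','s3.png');d=save('top','t3.png')
x=cv2.resize(b[120:210,230:330],(400,360),interpolation=2);y=cv2.resize(d[160:250,240:340],(400,360),interpolation=2)
cv2.imwrite('pics/c3.png',np.vstack([np.hstack([x,y]),cv2.resize(a,(800,600))[350:590]])[:,:,::-1])
E
```

```text
(no output)
```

View pics/c3.png

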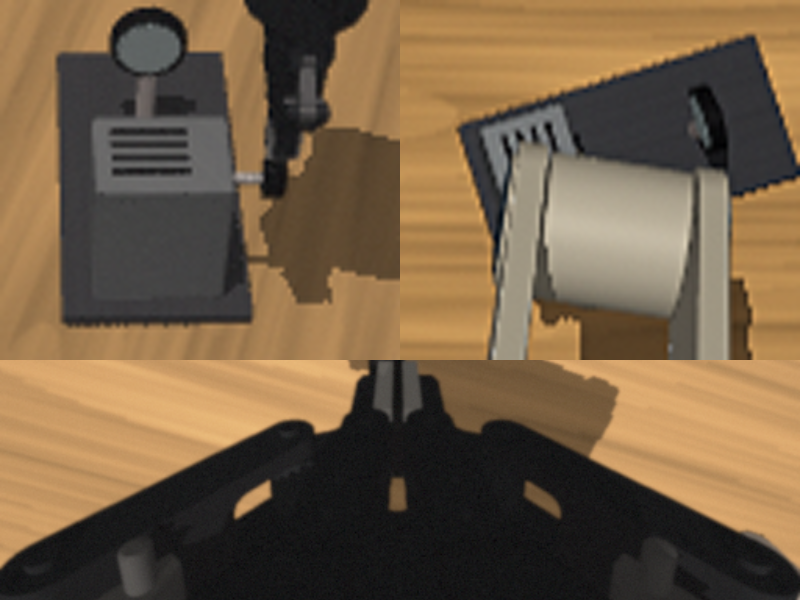

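Side crop: the fingertips end just at the paddle, (273,177) in the crop. I need the wrist view of the tips.

```bash
python3 - <<'E'
from h import *
print(r.sense()['opening'],r.sense()['grasp_force'],r.sense()['clock'])
a=cv2.imread('pics/w3.png')
cv2.imwrite('pics/c4.png',cv2.resize(a[100:260,150:360],(787,600),interpolation=2))
E
```

```text
0.0023567710479083016 0.0 4.0
```

View pics/c4.png

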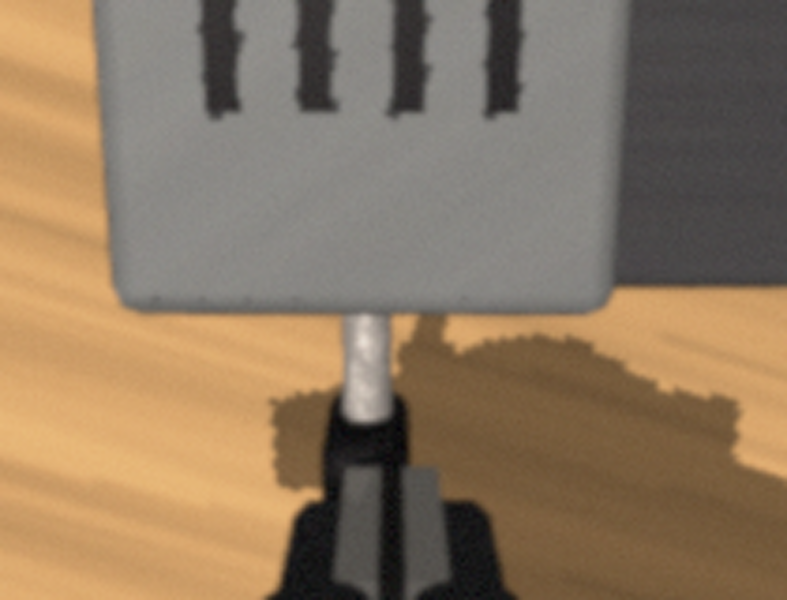

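The crop shows the pads shut at about x=393 and the stem at x=368 (crop px), so the tool is about 4 mm to the -y side of the paddle. Nothing is between the pads. I'll check the geometry with projections.

```bash
python3 - <<'E'
from h import *
c=r.get_calibration('wrist');s=r.sense();p=s['eef_pos'];print(p)
n=np.array([np.cos(.316),np.sin(.316),0]);t=np.array([-n[1],n[0],0])
f=lambda P:((proj(c,P)-[150,100])*3.75).round(0)
print('tip front/back z76',f([p+[0,0,-8]+11*n,p+[0,0,-8]-11*n]))
print('pad top z~106',f([p+[0,0,22]+11*n]))
b=lambda n_,t_,z:n*n_+t*t_+[0,0,z]
print('housing top corners',f([b(473.7,-301.5+53,120),b(473.7,-301.5+123,120)]))
for px in [(118,300),(608,305)]:
    q=onz(c,(150+px[0]/3.75,100+px[1]/3.75),120);print('hc',q@n,q@t)
for px,z in [((368,395),109),((345,420),99),((390,420),99)]:
    q=onz(c,(150+px[0]/3.75,100+px[1]/3.75),z);print('paddle',q@n,q@t)
print(p@n,p@t)
E
```

```text
[489.43254064 -68.37311244  84.07128096]
tip front/back z76 [[384. 368.]
 [384. 479.]]
pad top z~106 [[383. 425.]]
housing top corners [[611. 331.]
 [ 99. 332.]]
hc 478.22548562068397 -181.3947755244104
hc 477.40555954274794 -247.84324995305076
paddle 460.85499393386726 -214.92419934600278
paddle 453.21175985662103 -210.95391028324934
paddle 453.1975881481486 -218.2235918004749
443.95070572493995 -217.08722954320723
```

```bash
python3 - <<'E'
from h import *
s=r.get_calibration('side');p=r.sense()['eef_pos']
n=np.array([np.cos(.316),np.sin(.316),0]);t=np.array([-n[1],n[0],0])
f=lambda P:((proj(s,P)-[230,120])*4).round(0)
for k in (-8,0,11,25,40): print('z',p[2]+k,f([p+[0,0,k]-11*n,p+[0,0,k]+11*n]).tolist())
b=lambda n_,t_,z:n*n_+t*t_+[0,0,z]
for z in (81,95,109): print('paddle',z,f([b(435.5,-207,z),b(451.5,-207,z)]).tolist())
print('housing near top',f([b(473.7,-301.5+53,120),b(473.7,-301.5+123,120)]).tolist())
a=cv2.imread('pics/s3.png')[130:180,270:320];b=cv2.imread('pics/side0.png')[130:180,270:320]
c4=cv2.imread('pics/w3.png')[150:260,190:320];c4=np.clip(c4.astype(float)*3,0,255).astype(np.uint8)
cv2.imwrite('pics/c5.png',np.hstack([cv2.resize(np.clip(a.astype(float)*2.5,0,255).astype(np.uint8),(300,450),interpolation=0) if 0 else cv2.resize(np.clip(a.astype(float)*2.5,0,255).astype(np.uint8),(350,350),interpolation=2),cv2.resize(c4,(414,350),interpolation=2)]))
E
```

```text
z 76.07128095784225 [[290.0, 194.0], [257.0, 195.0]]
z 84.07128095784225 [[291.0, 186.0], [258.0, 186.0]]
z 95.07128095784225 [[293.0, 174.0], [260.0, 175.0]]
z 109.07128095784225 [[296.0, 159.0], [262.0, 160.0]]
z 124.07128095784225 [[298.0, 143.0], [264.0, 143.0]]
paddle 81 [[289.0, 200.0], [265.0, 200.0]]
paddle 95 [[291.0, 185.0], [267.0, 186.0]]
paddle 109 [[294.0, 170.0], [269.0, 171.0]]
housing near top [[231.0, 114.0], [240.0, 191.0]]
```

View pics/c5.png

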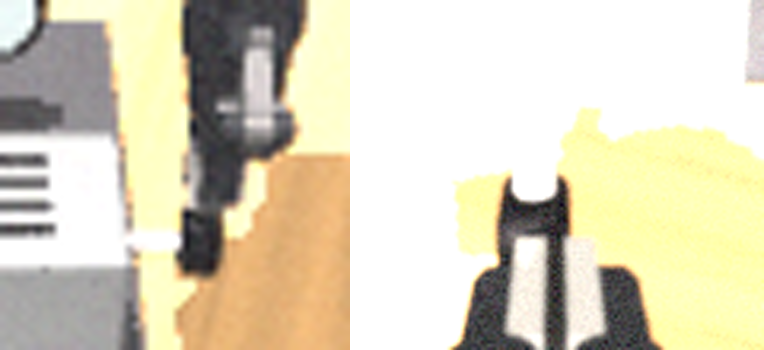

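The enhanced crops show the closed pads ending at the paddle's top edge, with the full paddle visible in the side view, so the fingers seem to have shut clear of it. I'll raise the tool closed and measure numerically where the tips really are.

{"op": "carry_out", "data": {"targets": [{"dp": [0,0,-10],"yaw": 0},{"dp": [0,0,-30],"yaw": 0},{"dp": [0,0,-50],"yaw": 0},{"dp": [0,0,-60],"yaw": 0},{"dp": [0,0,-60],"yaw": 0}]}}

```text
clock: 4.62
eef_pos: [490.0, -68.4, 144.9]
tcp_rot: [3.141, -0.002, 0.316]
contact_force: [0.3, 0.3, 0.1]
opening: -0.002
grasp_force: 0.0
```

```bash
python3 - <<'E'
from h import *
st=r.sense();p=st['eef_pos'];print(p,st['contact_force'])
c=r.get_calibration('side')
b=save('side','s6.png').astype(int);a=save('wrist','w6.png')
s0=cv2.cvtColor(cv2.imread('pics/side0.png'),4).astype(int)
g=b.max(2)
# print coarse dark map of finger area 1px
q=proj(c,[p+[0,0,-8],p,p+[0,0,30]]);print('tip proj',q)
for y in range(100,176,2): print(y,''.join('#' if g[y,x]<50 else '+' if g[y,x]<90 else '.' for x in range(280,330)))
E
```

```text
[489.97175347 -68.43752119 144.86590616] [0.27815729 0.30421856 0.1209217 ]
tip proj [[300.64725952 152.06622354]
 [300.97881144 149.78797731]
 [302.25733973 141.00261945]]
100 ..............###############################+....
102 ................############################......
104 ..................########################........
106 ..................####################+...........
108 ...................#################+.............
110 ..................+##################.............
112 ..................+##################.............
114 ..................###########+++####+.............
116 ..................##########++++###+..............
118 ..................+#########++++##+...............
120 ...................#########++++##+...............
122 ...................#########++++##................
124 ...................#########++++++................
126 ...................+########+++++##...............
128 ....................########+++++##+..............
130 ...................+##############+...............
132 ...................#+############..........
[... 462 characters left out ...]
........................................
152 .......+.........................+........+++++...
154 .......+........................+........++++++...
156 .......+.......................++........+++++....
158 .......+.......................++........++++.....
160 ........+.......#####+........++........++++......
162 ........+.......######+.......++........++++......
164 ................######.+.....++........++++.......
166 ........++.....######++......++........+++++......
168 ++++++++++.....+#####+......+++........+++........
170 ++++++++++..........++......+..........+++........
172 ++++++++++.........++........+.........++.........
174 ++++++++#+.........++......+++.........+++........
```

The tips end at row 141, where the stated tip position projects to row 152. So the real fingertips are about 28–30 mm above the reported TCP, and the laterals agree within a few mm. I'll re-approach lower, shifted about 3.5 mm towards +y of the viewer.

{"op": "carry_out", "data": {"targets": [{"dp": [0,-2,0],"yaw": 0},{"dp": [1.5,-3.5,0],"yaw": 0},{"dp": [1.5,-3.5,0],"yaw": 0},{"dp": [1.5,-3.5,0],"yaw": 0},{"dp": [1.5,-3.5,10],"yaw": 0},{"dp": [1.5,-3.5,30],"yaw": 0},{"dp": [1.5,-3.5,50],"yaw": 0},{"dp": [1.5,-3.5,68],"yaw": 0},{"dp": [1.5,-3.5,80],"yaw": 0},{"dp": [1.5,-3.5,87],"yaw": 0},{"dp": [1.5,-3.5,88],"yaw": 0}], "fingers": 1}}

```text
clock: 6.1
eef_pos: [489.7, -64.6, 55.8]
tcp_rot: [-3.141, 0.0, 0.316]
contact_force: [0.3, 0.7, -0.3]
opening: 1.001
grasp_force: 0.0
```

{"op": "carry_out", "data": {"targets": [{"dp": [0,0,0],"yaw": 0},{"dp": [0,0,0],"yaw": 0},{"dp": [0,0,0],"yaw": 0},{"dp": [0,0,0],"yaw": 0},{"dp": [0,0,0],"yaw": 0},{"dp": [0,0,0],"yaw": 0},{"dp": [0,0,0],"yaw": 0},{"dp": [0,0,0],"yaw": 0}], "fingers": -1, "grip_force": 50}}

```text
clock: 7.1
eef_pos: [489.7, -64.2, 56.4]
tcp_rot: [-3.141, -0.0, 0.315]
contact_force: [-2.5, 3.4, 5.7]
opening: 0.151
grasp_force: 50.9
```

{"op": "carry_out", "data": {"targets": [{"dp": [-3,0,0],"yaw": 0},{"dp": [-8,0,0],"yaw": 0},{"dp": [-13,0,0],"yaw": 0},{"dp": [-18,0,0],"yaw": 0},{"dp": [-21,0,0],"yaw": 0},{"dp": [-23,0,0],"yaw": 0},{"dp": [-23,0,0],"yaw": 0}]}}

```text
clock: 7.98
eef_pos: [469.6, -70.8, 56.4]
tcp_rot: [-3.141, -0.003, 0.315]
contact_force: [4.6, 9.4, -1.1]
opening: 0.149
grasp_force: 49.9
```

{"op": "carry_out", "data": {"targets": [{"dp": [-1,0,0],"yaw": 0},{"dp": [-1,0,0],"yaw": 0}]}}

```text
clock: 8.22
eef_pos: [468.7, -71.0, 56.5]
tcp_rot: [-3.141, -0.004, 0.315]
contact_force: [5.5, 9.5, -1.5]
opening: 0.151
grasp_force: 49.9
```

{"op": "carry_out", "data": {"targets": [{"dp": [-1,0,0],"yaw": 0},{"dp": [-1,0,0],"yaw": 0}]}}

```text
clock: 8.48
eef_pos: [467.9, -71.3, 56.5]
tcp_rot: [-3.141, -0.004, 0.315]
contact_force: [6.5, 9.5, -2.7]
opening: 0.151
grasp_force: 49.9
```

{"op": "carry_out", "data": {"targets": [{"dp": [-1,0,0],"yaw": 0},{"dp": [-1,0,0],"yaw": 0}]}}

```text
clock: 8.72
eef_pos: [466.9, -71.6, 56.5]
tcp_rot: [-3.141, -0.004, 0.315]
contact_force: [5.8, 9.1, -1.9]
opening: 0.154
grasp_force: 49.8
```

{"op": "carry_out", "data": {"targets": [{"dp": [-1,0,0],"yaw": 0},{"dp": [-1,0,0],"yaw": 0}]}}

```text
clock: 8.98
eef_pos: [466.0, -72.0, 56.5]
tcp_rot: [-3.141, -0.004, 0.315]
contact_force: [6.3, 10.1, -2.2]
opening: 0.147
grasp_force: 49.8
```

{"op": "carry_out", "data": {"targets": [{"dp": [-1,0,0],"yaw": 0},{"dp": [-1,0,0],"yaw": 0}]}}

```text
clock: 9.22
eef_pos: [466.1, -72.0, 56.5]
tcp_rot: [-3.142, -0.006, 0.315]
contact_force: [9.7, 11.4, -5.4]
opening: 0.15
grasp_force: 49.2
```

{"op": "carry_out", "data": {"targets": [{"dp": [-1,0,0],"yaw": 0},{"dp": [-1,0,0],"yaw": 0}]}}

```text
clock: 9.48
eef_pos: [466.1, -72.0, 56.6]
tcp_rot: [3.141, -0.007, 0.314]
contact_force: [13.6, 16.2, -9.3]
opening: 0.152
grasp_force: 48.9
```

The stop is reached: travel is 25 mm, the position has stopped and the force is rising. Now I'll release.

{"op": "carry_out", "data": {"targets": [{"dp": [0,0,0],"yaw": 0},{"dp": [0,0,0],"yaw": 0},{"dp": [0,0,0],"yaw": 0},{"dp": [0,0,0],"yaw": 0},{"dp": [0,0,0],"yaw": 0},{"dp": [0,0,0],"yaw": 0}], "fingers": 1}}

```text
clock: 10.22
eef_pos: [462.2, -73.6, 56.1]
tcp_rot: [3.142, 0.0, 0.316]
contact_force: [0.4, -0.1, 0.2]
opening: 0.998
grasp_force: 0.0
```

{"op": "carry_out", "data": {"targets": [{"dp": [0,0,-10],"yaw": 0},{"dp": [0,0,-40],"yaw": 0},{"dp": [0,0,-80],"yaw": 0},{"dp": [0,0,-120],"yaw": 0},{"dp": [0,0,-140],"yaw": 0},{"dp": [0,0,-145],"yaw": 0}]}}

```text
clock: 10.98
eef_pos: [463.0, -73.7, 202.9]
tcp_rot: [3.14, -0.003, 0.316]
contact_force: [-0.6, -0.2, 0.2]
opening: 0.999
grasp_force: 0.0
```

```bash
python3 - <<'E'
from h import *
b=save('side','s7.png')
print(r.sense()['eef_pos'],r.sense()['clock'])
c=r.get_calibration('wrist');w=save('wrist','w7.png')
g=w.max(2);print(c['tvec'])
for n in ('side0','s6','s7'):
    a=cv2.imread(f'pics/{n}.png');m=a[155:172,290:312].max(2)<50
    ys,xs=np.where(m);print(n,xs.mean()+290,ys.mean()+155,len(xs), a[110:175,244:294].mean((0,1)), a[118:145,255:280].mean((0,1)))
print([ (n,cv2.imread(f'pics/{n}.png')[60:160,210:300].max()) for n in ('w2','w7')])
E
```

```text
[462.70711972 -73.67514175 202.41402655] 11.025
[-214.67225958  365.26623878  491.20332367]
side0 298.1224489795918 163.89795918367346 49 [ 72.44861538  88.67476923 103.47015385] [67.56       79.89037037 90.70074074]
s6 298.1224489795918 163.9795918367347 49 [ 75.13969231  91.92215385 107.24861538] [70.16740741 82.88888889 94.14666667]
s7 298.02127659574467 163.89361702127658 47 [ 74.92923077  91.64523077 106.95753846] [69.89333333 82.62222222 93.90074074]
[('w2', np.uint8(209)), ('w7', np.uint8(199))]
```

The paddle is back home: same pixel (298,164) as before the pull. Next I'll move over the cell.

{"op": "carry_out", "data": {"targets": [{"dp": [12,-13,0],"yaw": 2},{"dp": [40,-42,0],"yaw": 6},{"dp": [75,-79,0],"yaw": 12},{"dp": [110,-116,0],"yaw": 18},{"dp": [145,-153,5],"yaw": 24},{"dp": [180,-190,10],"yaw": 30},{"dp": [215,-227,20],"yaw": 34},{"dp": [240,-253,27],"yaw": 36},{"dp": [250,-263,30],"yaw": 37},{"dp": [251,-264,30],"yaw": 37},{"dp": [251,-264,30],"yaw": 37}]}}

```text
clock: 12.45
eef_pos: [618.3, 254.2, 170.9]
tcp_rot: [3.141, 0.0, -0.33]
contact_force: [-1.1, -0.6, 0.2]
opening: 1.003
grasp_force: 0.0
```

```bash
python3 - <<'E'
from h import *
s=r.sense();print(s['clock'],s['eef_pos'],s['tcp_rot'])
c=r.get_calibration('wrist');w=save('wrist','w8.png');t=save('top','t8.png')
x,y=proj(c,[619,255,60])[0].astype(int);print(x,y)
y0,x0=max(y-60,0),max(x-80,0)
print(x0,y0)
cv2.imwrite('pics/c8.png',cv2.resize(w[y0:y0+120,x0:x0+160,::-1],(800,600),interpolation=2))
E
```

```text
12.45 [618.3373216  254.19760544 170.9335972 ] [ 3.14081015e+00  4.94707309e-04 -3.30048181e-01]
251 179
171 119
```

View pics/c8.png

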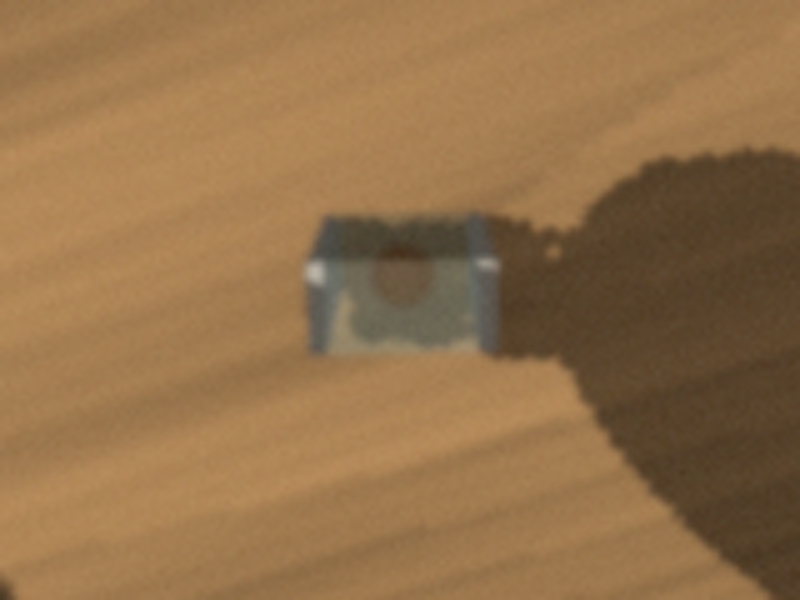

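The crop shows the cell squarely aligned. Its top face spans (307–500, 262) to (317–497, 353) in crop px, so its centre is near (252,180.4) in the full image, with about half a degree of turn.

```bash
python3 - <<'E'
from h import *
c=r.get_calibration('wrist');s=r.sense();p=s['eef_pos'];y=s['tcp_rot'][2]
X=np.array([np.cos(y),np.sin(y),0]);Y=np.array([np.sin(y),-np.cos(y),0])
for n,px,z in [('fl',(307,262),60),('fr',(500,262),60),('nl',(317,354),60),('nr',(497,352),60),('bl',(325,218),0),('br',(487,214),0)]:
    q=onz(c,(171+px[0]/5,119+px[1]/5),z)-p;print(n,(q@X).round(1),(q@Y).round(1))
# tool pixel row of closed fingertip reference
E
```

```text
fl 9.3 -20.7
fr 9.2 19.7
nl -10.7 -19.0
nr -10.3 19.4
bl 8.2 -20.7
br 9.1 20.0
```

{"op": "carry_out", "data": {"targets": [{"dp": [-0.5,-1.5,15],"yaw": 0},{"dp": [-0.5,-1.5,45],"yaw": 0},{"dp": [-0.5,-1.5,80],"yaw": 0},{"dp": [-0.5,-1.5,115],"yaw": 0},{"dp": [-0.5,-1.5,145],"yaw": 0},{"dp": [-0.5,-1.5,165],"yaw": 0},{"dp": [-0.5,-1.5,178],"yaw": 0},{"dp": [-0.5,-1.5,186],"yaw": 0},{"dp": [-0.5,-1.5,188],"yaw": 0},{"dp": [-0.5,-1.5,188],"yaw": 0}]}}

```text
clock: 13.8
eef_pos: [619.3, 257.1, -16.3]
tcp_rot: [-3.141, -0.001, -0.33]
contact_force: [-0.1, 0.3, 0.5]
opening: 1.002
grasp_force: 0.0
```

```bash
python3 - <<'E'
from h import *
s=r.sense();print(s['clock'],s['eef_pos'],s['tcp_rot'],s['contact_force'])
c=r.get_calibration('side');b=save('side','s9.png');w=save('wrist','w9.png')
g=b.max(2).astype(int)
print(proj(c,[[619,255,0],[619,255,60]]))
for y in range(215,286,3): print(y,''.join('#' if g[y,x]<60 else '+' if g[y,x]<110 else '.' for x in range(170,260)))
E
```

```text
13.8 [619.29849774 257.09515651 -16.27909803] [-3.14090480e+00 -7.47428454e-04 -3.30003716e-01] [-0.13146561  0.29965823  0.50624166]
[[212.48489811 274.08067264]
 [210.92797892 260.71874692]]
215 ................+######+++++++++++++++++++++++++++++++++..................................
218 ................+#########+++++++++++++++++++++++++++++++.................................
221 ................+##########++++++++++++++++++++++++++++++.................................
224 ................+#+.+++###++++++++++++++++++++++++++++++####+.............................
227 ................+....+++++++++++++++++++++++++++++++++#########..........................+
230 .................++....+++++++++++++++++++++++++++++###########+........++++++++++++++++++
233 ..................++++++++++++++++++++++++++++++################++++++++++++++++++++++++++
236 ...................###########++++++++++#########################+++++++++++++++++++++++++
239 ...................+############################################+++++++++++++++++++.......
242 ....................+###########################
[... 672 characters left out ...]
+++++++++++++++++++++++++++++++....
266 .............###++++##################+..+++++++++++++++++++++++++++++++++++++++++++++++++
269 .............#############+..########+++++++++++++++++++++++++++++++++++++++++++++++++++++
272 .............+############+..####+++++++++++++++++++++++++++++++.+++++++++++++++++++++++++
275 .............+##################.++++++++++++++++++++++++++++++++++++++++++++++++++++++.++
278 ..............#################++++++++++++++++++++++++++++++++++++++++++++++++...........
281 .................+###########+++++..++++++++++++..........................................
284 ......................++.+####+++++++++++++++.............................................
```

{"op": "carry_out", "data": {"targets": [{"dp": [-0.5,1.5,0],"yaw": 0},{"dp": [-0.5,1.5,0],"yaw": 0},{"dp": [-0.5,1.5,0],"yaw": 0},{"dp": [-0.5,1.5,0],"yaw": 0},{"dp": [-0.5,1.5,0],"yaw": 0},{"dp": [-0.5,1.5,0],"yaw": 0},{"dp": [-0.5,1.5,0],"yaw": 0},{"dp": [-0.5,1.5,0],"yaw": 0}], "fingers": -1, "grip_force": 25}}

```text
clock: 14.9
eef_pos: [618.1, 255.7, -16.6]
tcp_rot: [-3.141, -0.0, -0.33]
contact_force: [-1.0, -1.0, 5.7]
opening: 0.465
grasp_force: 26.3
```

{"op": "carry_out", "data": {"targets": [{"dp": [0,0,-5],"yaw": 0},{"dp": [0,0,-15],"yaw": 0},{"dp": [0,0,-35],"yaw": 0},{"dp": [0,0,-60],"yaw": 0},{"dp": [0,0,-85],"yaw": 0},{"dp": [0,0,-110],"yaw": 0},{"dp": [0,0,-132],"yaw": 0},{"dp": [0,0,-145],"yaw": 0},{"dp": [0,0,-150],"yaw": 0},{"dp": [0,0,-150],"yaw": 0}]}}

```text
clock: 16.15
eef_pos: [617.7, 255.6, 133.1]
tcp_rot: [3.141, 0.0, -0.33]
contact_force: [-0.6, -0.3, -0.6]
opening: 0.47
grasp_force: 25.8
```

{"op": "carry_out", "data": {"targets": [{"dp": [3,10,0],"yaw": 1.5},{"dp": [9,35,0],"yaw": 5},{"dp": [19,74,0],"yaw": 10},{"dp": [30,115,0],"yaw": 16},{"dp": [41,158,0],"yaw": 22},{"dp": [52,201,0],"yaw": 28},{"dp": [63,244,0],"yaw": 34},{"dp": [74,287,0],"yaw": 40},{"dp": [84,325,0],"yaw": 46},{"dp": [91,353,0],"yaw": 50},{"dp": [95,367,0],"yaw": 52.5},{"dp": [95.5,370.5,0],"yaw": 53.2}]}}

```text
clock: 17.65
eef_pos: [587.5, -126.8, 132.9]
tcp_rot: [3.141, 0.0, -1.261]
contact_force: [-0.3, 0.6, -0.4]
opening: 0.466
grasp_force: 25.7
```

{"op": "carry_out", "data": {"targets": [{"dp": [0,0,0],"yaw": 0},{"dp": [0,0,0],"yaw": 0}]}}

```text
clock: 17.9
eef_pos: [588.2, -124.9, 133.0]
tcp_rot: [3.142, 0.0, -1.257]
contact_force: [-0.2, -1.0, -1.4]
opening: 0.465
grasp_force: 25.7
```

```bash
python3 - <<'E'
from h import *
s=r.sense();print(s['clock'],s['eef_pos'],s['tcp_rot'],np.degrees(s['tcp_rot'][2]),s['qpos'])
c=r.get_calibration('wrist');w=save('wrist','w10.png');b=save('side','s10.png');t=save('top','t10.png')
C=np.array([586.8,-126.2,0]);n=np.array([np.cos(.3124),np.sin(.3124),0]);u=np.array([-n[1],n[0],0])
f=lambda P:proj(c,P).round(1).tolist()
print('cell bottom at z150 / top 210',f([C+[0,0,150]+a*n*20+d*u*10 for a in(-1,1) for d in (-1,1)]),f([C+[0,0,210]+a*n*20+d*u*10 for a in(-1,1) for d in (-1,1)]))
print('base corners',f([C+[0,0,12]+a*n*65+d*u*135 for a,d in((-1,-1),(1,-1),(1,1),(-1,1))]))
print('lens top',f([C+[0,0,113]-53*u,C+[0,0,113]-67*u]),'housing top edge',f([C+[0,0,120]+53*u+a*45*n for a in(-1,1)]))
cv2.imwrite('pics/c10.png',np.hstack([w,cv2.resize(b[90:220,220:330],(288,340),interpolation=2)[:, :] if 0 else cv2.copyMakeBorder(cv2.resize(b[90:220,220:330],(288,340),interpolation=2),0,44,0,0,0)])[:,:,::-1])
E
```

```text
17.9 [ 588.19951804 -124.91716631  133.04261931] [ 3.14155841e+00  2.20002474e-04 -1.25710309e+00] -72.02670164536191 [-2.11864905e-01  3.88236667e-01  1.74707755e+00  2.04908725e-04
  1.00641844e+00  2.61592490e+00]
cell bottom at z150 / top 210 [[287.7, 215.3], [286.7, 245.6], [221.1, 215.3], [222.1, 245.6]] [[305.7, 269.9], [303.3, 313.0], [203.4, 269.9], [205.8, 313.0]]
base corners [[322.1, 41.6], [186.4, 41.6], [201.1, 286.5], [307.4, 286.5]]
lens top [[254.3, 137.3], [254.4, 116.2]] housing top edge [[313.1, 278.6], [195.6, 278.6]]
```

View pics/c10.png

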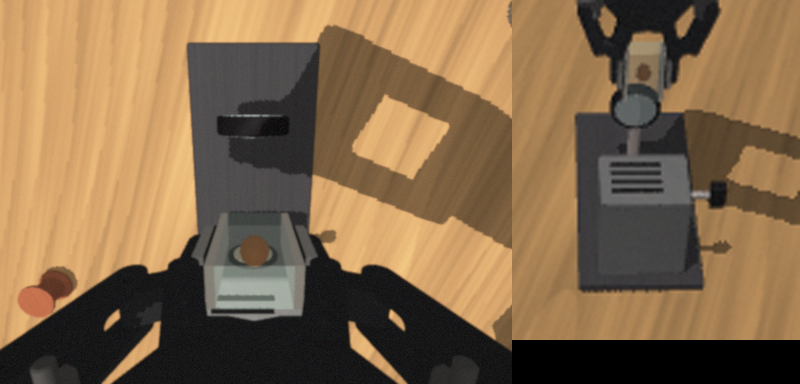

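The view shows the cell held squarely, at x 205–303. The base far corners at (188,43) and (319,43) and the lens at (218–289, 115–138) all agree with my predicted viewer pose to about 1 mm. The spool, at (45,290), is clear. Lowering into the light path.

{"op": "carry_out", "data": {"targets": [{"dp": [1,0,6],"yaw": 0},{"dp": [1,0,16],"yaw": 0},{"dp": [1,0,30],"yaw": 0},{"dp": [1,0,44],"yaw": 0},{"dp": [1,0,58],"yaw": 0},{"dp": [1,0,71],"yaw": 0},{"dp": [1,0,82],"yaw": 0},{"dp": [1,0,90],"yaw": 0},{"dp": [1,0,94],"yaw": 0},{"dp": [1,0,94.5],"yaw": 0},{"dp": [1,0,94.5],"yaw": 0},{"dp": [1,0,94.5],"yaw": 0}]}}

```text
clock: 19.55
eef_pos: [588.7, -126.8, 39.0]
tcp_rot: [-3.141, -0.0, -1.259]
contact_force: [-0.2, -0.1, -0.2]
opening: 0.464
grasp_force: 25.7
```

```bash
python3 - <<'E'
from h import *
for k in range(2):
    w=save('wrist',f'w11{k}.png');s=r.sense();print(s['clock'],s['eef_pos'],np.degrees(s['tcp_rot'][2]),s['contact_force'],s['opening'],s['grasp_force'])
c=r.get_calibration('wrist')
g=cv2.cvtColor(w,cv2.COLOR_RGB2GRAY)
# lens rim rows (dark) along centre columns, lens side extents
m=(g<45);ys=[y for y in range(0,140) if m[y,235:272].mean()>.6];print('lens rows',ys[:1],ys[-1:])
if ys:
    yy=(ys[0]+ys[-1])//2; xs=np.where(m[yy,190:320])[0]+190;print('cols',xs.min(),xs.max())
C=np.array([586.8,-126.2,0]);n=np.array([np.cos(.3124),np.sin(.3124),0]);u=np.array([-n[1],n[0],0])
print('pred lens',proj(c,[C+[0,0,113]-53*u,C+[0,0,113]-67*u,C+[0,0,85]-60*u-28*n,C+[0,0,85]-60*u+28*n]).round(1).tolist())
E
```

```text
19.6 [ 588.71600149 -126.82255498   38.95589961] -72.10778927698583 [-1.0051353   0.23284426 -1.74897646] 0.46188156189160884 25.734927356243134
19.65 [ 588.65874441 -126.82463166   38.86543037] -72.1042129676602 [-0.4640126   0.47177805 -0.31091601] 0.46184388998928305 25.735557675361633
lens rows [126] [127]
cols 190 315
pred lens [[253.9, 164.7], [253.9, 124.8], [316.0, 138.2], [191.9, 138.3]]
```

```bash
python3 - <<'E'
from h import *
g=cv2.cvtColor(cv2.imread('pics/w111.png'),6)
print([(y,int(g[y,235:272].mean())) for y in range(90,190,3)])
for x0 in (200,300):print(x0,[(y,int(g[y,x0:x0+8].mean())) for y in range(110,175,4)])
c=r.get_calibration('wrist')
C=np.array([586.8,-126.2,0]);n=np.array([np.cos(.3124),np.sin(.3124),0]);u=np.array([-n[1],n[0],0])
print(proj(c,[C+[0,0,85+28*np.sin(a)]-d*u+28*np.cos(a)*n for a in (np.pi/2,.4) for d in (53,67)]).round(1).tolist())
E
```

```text
[(90, 93), (93, 94), (96, 89), (99, 66), (102, 53), (105, 53), (108, 52), (111, 53), (114, 53), (117, 53), (120, 113), (123, 202), (126, 37), (129, 47), (132, 50), (135, 49), (138, 48), (141, 46), (144, 43), (147, 40), (150, 36), (153, 35), (156, 31), (159, 28), (162, 29), (165, 53), (168, 52), (171, 53), (174, 52), (177, 52), (180, 53), (183, 53), (186, 53), (189, 53)]
200 [(110, 95), (114, 94), (118, 96), (122, 153), (126, 29), (130, 32), (134, 31), (138, 31), (142, 33), (146, 32), (150, 33), (154, 34), (158, 36), (162, 54), (166, 53), (170, 53), (174, 52)]
300 [(110, 53), (114, 52), (118, 53), (122, 68), (126, 21), (130, 21), (134, 21), (138, 21), (142, 21), (146, 21), (150, 21), (154, 21), (158, 38), (162, 54), (166, 54), (170, 53), (174, 52)]
[[253.9, 164.7], [253.9, 124.8], [192.6, 157.5], [190.5, 123.2]]
```

{"op": "carry_out", "data": {"targets": [{"dp": [-0.5,0,0.2],"yaw": 0},{"dp": [-1,0,0.5],"yaw": 0},{"dp": [-1,0,0.5],"yaw": 0},{"dp": [-1,0,0.5],"yaw": 0},{"dp": [-1,0,0.5],"yaw": 0}]}}

```text
clock: 20.27
eef_pos: [588.2, -125.8, 38.1]
tcp_rot: [3.142, 0.0, -1.258]
contact_force: [-0.3, -0.2, -1.5]
opening: 0.467
grasp_force: 25.7
```

```bash
python3 - <<'E'
from h import *
s=r.sense();print(s['clock'],s['eef_pos'],np.degrees(s['tcp_rot']),s['contact_force'],s['grasp_force'],abs(s['qvel']).max())
b=save('side','s12.png');a=cv2.imread('pics/side0.png')
for n,(y,x) in dict(jar=(260,295),spool=(200,176),pot=(120,349),driver=(350,240),paddle=(164,298)).items():
    print(n,np.abs(b[y-10:y+10,x-10:x+10,::-1].astype(int)-a[y-10:y+10,x-10:x+10]).mean().round(1))
print(r.sign_off())
E
```

```text
20.275 [ 588.16749078 -125.79699324   38.07734059] [ 1.79998903e+02  1.88402127e-03 -7.21045874e+01] [-0.32553927 -0.16590141 -1.48335402] 25.735848248004913 0.0010136429933979944
jar 5.9
spool 5.3
pot 6.6
driver 5.0
paddle 24.7
the job is handed in; nothing more can be done
None
```

I handed the job in at 20.3 s: I pulled the switch to its 25 mm stop and it sprang home, and the arm is holding the cell upright by its frosted edges within about 1 mm of the middle of the light path. The jar, spool, bottle and screwdriver look unmoved, but I never saw the lamp lit in a picture.

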